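# Shut the pen box past its spring catch

## Task

Shut the sliding lid of the wooden pen box: press the long sprung brass plate beside it down with a fingertip and, keeping it down, push the lid's raised thumb block along over the plate, past the catch's tooth, until the lid is fully home over the pen well. Then let the plate go so that the tooth springs up behind the block and locks the lid. Only press and push, do not take hold of the block or of anything else, and leave the mug, ink jar, paperweight and book where they stand.

Things in the scene. Friction and masses are not known exactly. Their poses are not given: they have to be found in the camera images.
- pen_box: Fixed dark wooden box. Origin: on the desk; box spans own x -76..74, y -140..125 mm. +y = the way the lid shuts, towards the open pen well. Lid side x -76..12: deck 50 mm above the desk, rail and end stop to 59. Catch lane x 12..74: trough, floor 39 mm above the desk, outer lip 44 high at x 68..74, end cap 50 high at y -140..-130, solid 50 high from y 37. Position and yaw vary.
- lid (a joint): Travel of the light wooden lid (80 x 150 mm plate, top 56 mm above the desk) along the box's +y, in m: 0 open, 0.085 fully home at its stop, well covered. Stays where left; about 2 N to slide. Starts between 0 and 0.04; with the catch up it is stopped at 0.052.
- catch (a joint): Downward travel of the brass spring catch (press plate and tooth in one piece), in m: 0 up, 0.012 fully pressed (hard stop). About 3 N to start, 8 N fully down; springs back. The tooth clears the thumb block from 0.008 on.
- thumb_block (a point): Middle of the rear (-y) face, over the press plate, of the thumb block: the raised light wooden bar on the lid, the part to push. Bar: 20 mm long in box y (from this point to +20), box x -30..66 mm, underside 56, top 80, this point 68 mm above the desk. At lid travel q (mm) it is at box x 47, y -72 + q (13 when home). Axes as the box's.
- press_plate (a point): Point on top of the catch's press plate near its rear end, at box x 47, y -105 mm. Flat brass plate 38 mm wide (box x 28..66), 160 mm long (box y -126..34), top 54 mm above the desk when up, 42 fully down. It runs under the block along its whole way, so a fingertip on it can slide along behind the block. Moves straight down, no tilt, wherever pressed.
- tooth (a point): Top centre of the catch's square brass tooth, beside the plate: box x 14..28, y 0..10 mm, top 64 mm above the desk when up, 52 fully down. Up, it stands in the thumb block's way; with the lid home and the plate let go it stands 3 mm behind the block's rear face.
- mug: White mug, 80 mm wide, 92 mm high, loose; origin under its centre. Leave alone.
- ink_jar: Glass ink jar with black cap, 56 mm wide, 65 mm high, loose; origin under its centre. Leave alone.
- paperweight: Turned brass paperweight, 64 mm wide, 60 mm high, loose; origin under its centre. Leave alone.
- book: Small red book lying flat, 130 x 104 x 28 mm, loose; origin under its centre. Leave alone.

How it is judged:
On the way, in this order (a step that is already met when the one before it is completed fails the run):
1. the press plate is held down at least 8 mm while the thumb block has not yet gone past the tooth's near face (value of joint catch above 0.008 m and value of joint lid below 0.055 m), for 0.1 s.
2. the thumb block is passing over the tooth, the catch still down (value of joint catch above 0.007 m and value of joint lid above 0.058 m), for 0.05 s.
At the end, for the whole second after the job is handed in: The lid is home (travel 80.5 mm or more of 85) and at rest, the catch is up again (within 2 mm) so that its tooth stands behind the thumb block, and mug, ink jar, paperweight and book are each within 20 mm of where they stood (value of joint lid above 0.0805 m and value of joint catch below 0.002 m and velocity of joint lid between -0.005 and 0.005 m/s and distance of each of mug, ink_jar, paperweight, book from where it was at the start of the episode below 0.02 m); the robot touches nothing.
It fails at once if the mug is lifted, knocked or pushed more than 20 mm from its place (distance of mug from where it was at the start of the episode above 0.02 m).
It fails at once if the ink jar is lifted, knocked or pushed more than 20 mm from its place (distance of ink_jar from where it was at the start of the episode above 0.02 m).
It fails at once if the paperweight is lifted, knocked or pushed more than 20 mm from its place (distance of paperweight from where it was at the start of the episode above 0.02 m).
It fails at once if the book is lifted, knocked or pushed more than 20 mm from its place (distance of book from where it was at the start of the episode above 0.02 m).
It fails at once if the thumb block is taken between the fingers (the grasp point lies inside the block) (y of the grasp point in the frame of thumb_block between 0.001 and 0.019 m and x of the grasp point in the frame of thumb_block between -0.075 and 0.017 m and z of the grasp point in the frame of thumb_block below 0.01 m).
It also fails if it takes over 32 s, if anything falls off the work surface, if the arm or the gripper's body presses on something with over 40 N, if the wrist force passes 120 N, or if a joint passes its speed limit or range.

## Robot

A 7-joint arm with a two-finger parallel gripper is mounted at the origin on the work surface. World frame = base frame: x ahead of the robot, y to its left, z up, the work surface at z = 0. Lengths are in m, angles in rad, forces in N, time in s.
With the tool pointing down it reaches from about 0.425 to 0.825 m from the base axis. Payload 3.6 kg.
Tool frame: the origin (TCP) lies at the very end of the fingers, on their centre line; the grasp point (between the pads) lies 19 mm behind it; z points along the fingers, x is the direction in which the jaws open and shut, and the axes are right-handed (so a half turn about z gives the same grasp; the last joint's range is limited). The gripper opens to 93 mm and grips with 3 to 60 N. Pads are 15 mm wide; open, the fingers measure 128 mm over their backs; the gripper's body (75 mm by 188 mm) begins 65 mm behind the grasp point.
Start: joints at [1.147, 0.615, -0.013, 1.423, 0.008, 1.103, -0.04], TCP at [0.251, -0.599, 0.198] pointing down, gripper open.
Joint ranges: [-3.12, 3.12], [-0.3, 2.06], [-1.34, 1.32], [0.26, 2.42], [-1.36, 4.5], [0.01, 1.98], [-2.84, 2.84]. Speed limits (rad/s): [2.79, 2.79, 3.14, 3.14, 3.14, 3.14, 3.14].

## Interface

Orientations are given as a unit quaternion [x, y, z, w].
In Python, from workcell import monitor, imaging, r gives the robot as it stands.
- The arm moves only by the tool arm_command, never from a script. Its argument "motion" is one flat list of numbers, 4 for each row, row after row: the shift along the tool's x, y, z in mm, then the turn about the tool's z in degrees. A call has 1 to 5 rows; each row shifts and turns the commanded pose from where the row before left it, along the tool's axes as they then stand; what a row does not reach is not made up. A row lasts 1/12 s, in which the tool goes at most 41.7 mm and 7.16 degrees, less where a joint would pass 70% of its speed; a pose out of reach is approached as far as the arm can. A call is refused whole if a number of a shift passes 41.7 or a number of a turn 7.16, either way. A call with a gripper value outside its range is refused whole. "jaw" is the opening, from -1 (shut) to 1 (fully open), so that 0 is half open, set as the call begins (left out, the last holds). The fingers move at their own pace and stop on an object; "newtons" is the grip in N (left out, the last holds). Time passes only in rows, so rows that do not move let the fingers close. It gives the time, the measured TCP pose, the force and the opening at its end, in the units of the state.
- monitor.get_obs(): the state, without advancing time (a new reading comes with each control period).
- imaging.grab_frame(name): name is "scene" or "top" or "wrist"; returns a dict with "pixels" (384x512x3 uint8, red, green, blue), "fovy" (degrees; the focal length in pixels is half the picture's height over the tangent of half this angle, whatever the lens; pixels are square), "cx", "cy" (the principal point, pixels), "origin" and "orientation" of the camera in the world. Camera axes: x right, y down, z forward; pixel columns grow to the right and rows downward; lengths in m; the calibration is good to about 2 mm. The wrist camera is an equidistant fisheye: a pixel r from the principal point sees the ray r / f radians off the axis. A picture is of the moment at which its call begins. There is no depth.
- r.sign_off(): hands the job in, once; it reports no verdict.
The state is a dict: "clock": time; "joint_positions": joint angles; "qd": joint speeds; "tau": joint torques, N m; "tcp_pos": TCP position; "tcp_rot": TCP orientation; "ft_force": force on the tool from outside, world axes, zero at the start; "wrist_torque": the same for the moment, N m; "width": opening from 0.0 (shut) to 1.0 (fully open).
Only numpy, scipy, OpenCV 4.12 (cv2) and the standard library are available. Lean on these libraries where they do the work, as an engineer would, in place of code of your own. Each camera call takes 0.05 s, during which the arm holds its last target. There are 200 camera calls.

## Working session

There is one attempt and no reset: what is moved stays moved. The work goes in short steps, Python scripts to look and compute and a tool call to move; the robot and the scene stay as the last step left them, time stands still between calls to the robot, and variables do not carry over. Pictures are saved under pics/ and viewed, on a budget of 10 in all, crops included, one or two more only if the job needs it, and the job is handed in when it is done.

Besides the shell and the picture viewer there is one more tool, called after "Emit:" in YAML: its name, and indented under it one key for each argument. arm_command: Moves the arm, as the interface text tells. Its arguments: {"type":"object","properties":{"motion":{"type":"array","items":{"type":"number"}},"jaw":{"type":"number"},"newtons":{"type":"number"}},"required":["motion"]}

```bash
mkdir -p pics
cat > h.py <<'E'
import numpy as np, cv2
from scipy.spatial.transform import Rotation as R
from workcell import monitor, imaging, r
def grab(n,path):
    f=imaging.grab_frame(n); cv2.imwrite(path,f["pixels"][:,:,::-1]); 
    np.save(path+'.npy',{k:v for k,v in f.items() if k!="pixels"},allow_pickle=True); return f
def cal(path): return np.load(path+'.npy',allow_pickle=True).item()
def focal(f): return 192/np.tan(np.radians(f["fovy"])/2)
def at(f,u,v,z,fish=False):
    F=focal(f); d=np.array([u-f["cx"],v-f["cy"]])
    if fish:
        rr=np.hypot(*d); t=rr/F; ray=np.r_[d/max(rr,1e-9)*np.sin(t),np.cos(t)]
    else: ray=np.r_[d/F,1]
    w=R.from_quat(f["orientation"]).apply(ray); o=np.array(f["origin"])
    return o+w*(z-o[2])/w[2]
E
python3 - <<'E'
from h import *
for n in("top","scene"):
    f=grab(n,f"pics/{n}0.png"); print(n,f["fovy"],f["origin"],f["orientation"])
    im=cv2.imread(f"pics/{n}0.png")
print(monitor.get_obs())
E
```

```text
top 42.036477698432186 [0.40408173 0.0489026  1.29529735] [ 0.70973445 -0.70164729  0.04337608 -0.04567927]
scene 48.29485762566688 [1.28288561 0.49277406 0.58459643] [ 0.42949551  0.75228701 -0.44059629 -0.23552657]
{'clock': 0.1, 'joint_positions': array([ 1.1475015 ,  0.61584586, -0.01263679,  1.42474209,  0.00812613,
        1.10337754, -0.04045771]), 'qd': array([-0.00022401, -0.00369367, -0.00064781, -0.00438828, -0.00083432,
       -0.00030005, -0.00055402]), 'tau': array([ 2.31917023e-03, -4.60042083e+01,  2.10056654e-01, -1.66244406e+01,
       -6.12411462e-02,  1.69842155e-02,  8.73821864e-05]), 'tcp_pos': array([ 0.2509222 , -0.59879317,  0.19718071]), 'tcp_rot': array([ 8.32615058e-01, -5.53850898e-01, -9.77819194e-04, -6.26191545e-04]), 'ft_force': array([1.20750908, 0.40264798, 0.32847503]), 'wrist_torque': array([-0.00498924, -0.01609908,  0.02037769]), 'width': 1.0023712593707448}
```

View pics/top0.png

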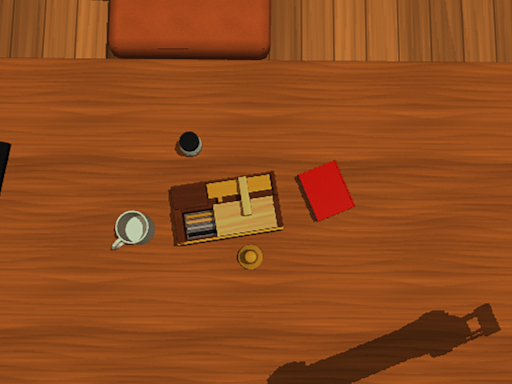

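View pics/scene0.png

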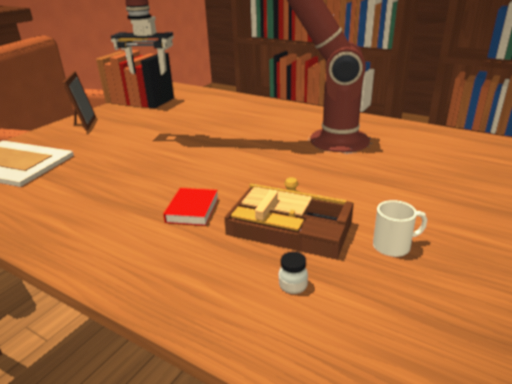

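The top view shows the box at about (226,208), with the lid closing to the left. The plate is along the upper edge (207–271,187) and the block at (244,195). The ink jar is at (189,143), mug (132,228), paperweight (250,257) and book (326,190). I'll zoom in next.

Run:
```python
from h import *
im=cv2.imread("pics/top0.png")[165:250,160:290]
cv2.imwrite("pics/crop0.png",cv2.resize(im,None,fx=6,fy=6,interpolation=cv2.INTER_CUBIC))
```

```text
(no output)
```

View pics/crop0.png

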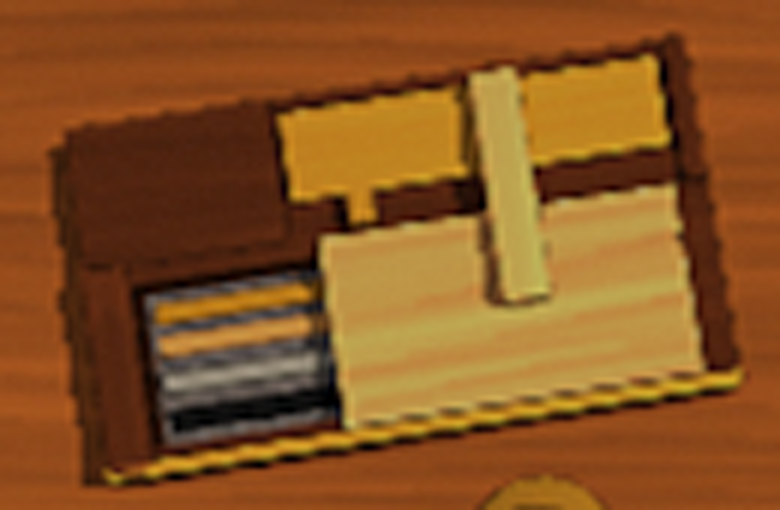

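```bash
cat > fit.py <<'E'
from h import *
from scipy.optimize import least_squares
f=cal("pics/top0.png")
P=[(66,34,54,278,115,0),(28,34,54,292,200,0),(66,-126,54,657,57,0),(28,-126,54,670,147,0),
(66,-72,80,517,68,1),(66,-52,80,470,75,1),(-30,-72,80,550,297,1),(-30,-52,80,503,303,1),(74,-140,50,683,36,0),(74,125,50,66,130,0)]
W=np.array([at(f,160+(u+.5)/6-.5,165+(v+.5)/6-.5,z/1e3)[:2] for _,_,z,u,v,_ in P])
B=np.array([p[:2] for p in P])/1e3; m=np.array([p[5] for p in P])
def model(s):
    b=B+np.outer(m,[0,s[3]]); c,d=np.cos(s[2]),np.sin(s[2])
    return b@np.array([[c,d],[-d,c]])+s[:2]
s=least_squares(lambda s:(model(s)-W).ravel(),[.5,.1,0,.02]).x
if __name__=="__main__":
    print(s,np.degrees(s[2])); print(((model(s)-W)*1e3).round(1).tolist())
    c,d=np.cos(s[2]),np.sin(s[2])
    for n,b in dict(plate=(47,-105),rear=(47,-72+s[3]*1e3),home=(47,13)).items():
        b=np.array(b)/1e3; print(n,np.array([c*b[0]-d*b[1],d*b[0]+c*b[1]])+s[:2])
    for n,u,v,z in[("ink",189,140,.065),("mug",133,229,.092),("book",326,190,.028),("pw",250,257,.06)]: print(n,at(f,u,v,z))
    o=monitor.get_obs(); Rm=R.from_quat(o["tcp_rot"]).as_matrix(); print(o["tcp_pos"],Rm.round(3).tolist())
E
python3 fit.py
```

```text
[0.54199906 0.10803777 0.16135385 0.0052719 ] 9.244894424638185
[[0.6, -0.4], [-1.1, 0.1], [-0.2, 0.3], [0.5, -0.1], [0.2, 0.2], [0.1, 0.6], [-0.1, -0.7], [-0.7, -0.1], [0.1, -1.1], [0.6, 1.4]]
plate [0.6052573  0.01195242]
rear [0.59910874 0.04972719]
home [0.58630006 0.12841968]
ink [0.71049751 0.19675885 0.065     ]
mug [0.48271922 0.32290784 0.092     ]
book [ 0.59249526 -0.15320845  0.028     ]
pw [0.41931307 0.03993313 0.06      ]
[ 0.2509222  -0.59879317  0.19718071] [[0.386, -0.922, -0.001], [-0.922, -0.386, 0.002], [-0.002, 0.0, -1.0]]
```

The fit residuals are under 1.5 mm and lid travel is about 5 mm. With the fingers shut and tool x along −box y, the plan is to come down on the plate behind the block at about box (47, −92).

Emit:
arm_command:
  motion: [0, 0, 0, 6.75, 0, 0, 0, 6.75, -15, -12, 0, 0, -28, -22, 0, 0, -28, -22, 0, 0]
  jaw: -1
  newtons: 20

```text
clock: 0.52
tcp_pos: [0.2942, -0.52, 0.1973]
tcp_rot: [0.761, -0.649, -0.001, 0.0]
ft_force: [1.6, 1.2, -0.1]
width: 0.687
```

Emit:
arm_command:
  motion: [-28, -22, 0, 0, -28, -22, 0, 0, -28, -22, 0, 0, -28, -22, 0, 0, -28, -22, 0, 0]

```text
clock: 0.93
tcp_pos: [0.3815, -0.3627, 0.198]
tcp_rot: [0.762, -0.648, -0.0, -0.0]
ft_force: [1.0, 0.4, 0.0]
width: 0.334
```

Emit:
arm_command:
  motion: [-28, -22, 0, 0, -28, -22, 0, 0, -28, -22, 0, 0, -28, -22, 0, 0, -28, -22, 0, 0]

```text
clock: 1.35
tcp_pos: [0.4675, -0.207, 0.1981]
tcp_rot: [0.762, -0.648, -0.0, 0.0]
ft_force: [0.1, -0.8, 0.6]
width: 0.011
```

Emit:
arm_command:
  motion: [-28, -22, 5, 0, -28, -22, 10, 0, -28, -22, 10, 0, -28, -22, 10, 0, -20, -18, 5, 0]

```text
clock: 1.77
tcp_pos: [0.5507, -0.0573, 0.1568]
tcp_rot: [0.763, -0.647, -0.002, -0.0]
ft_force: [0.5, 0.1, 0.2]
width: 0.004
```

```bash
cat > where.py <<'E'
from fit import *
def where():
    o=monitor.get_obs(); c,d=np.cos(s[2]),np.sin(s[2]); p=o["tcp_pos"]; v=p[:2]-s[:2]
    Rm=R.from_quat(o["tcp_rot"]).as_matrix()
    print("t",o["clock"],"box mm",((c*v[0]+d*v[1])*1e3).round(1),((-d*v[0]+c*v[1])*1e3).round(1),"z",(p[2]*1e3).round(1),
     "toolx off -boxy deg",(np.degrees(np.arctan2(Rm[1,0],Rm[0,0])-s[2])+90).round(2),"tilt",Rm[:,2].round(3),"F",o["ft_force"].round(1),"w",round(float(o["width"]),3))
E
python3 -c "from where import *;where()"
```

```text
t 1.7667 box mm -18.0 -164.6 z 156.8 toolx off -boxy deg 0.19 tilt [-0.002  0.002 -1.   ] F [0.5 0.1 0.2] w 0.004
```

Emit:
arm_command:
  motion: [-22, -20, 10, 0, -25, -22, 16, 0, -20, -18, 16, 0, -6, -5, 4, 0, 0, 0, 0, 0]

```text
clock: 2.18
tcp_pos: [0.6024, 0.0244, 0.1102]
tcp_rot: [0.763, -0.646, -0.002, 0.001]
ft_force: [-0.3, -0.4, 0.7]
width: 0.004
```

Run:
```python
from where import *
where()
grab("wrist","pics/w1.png"); f=cal("pics/w1.png"); print(f)
grab("scene","pics/s1.png")
a=cv2.imread("pics/w1.png"); b=cv2.imread("pics/s1.png")[100:260,170:410]
b=cv2.resize(b,(576,384),interpolation=cv2.INTER_CUBIC)
cv2.imwrite("pics/c1.png",cv2.resize(np.hstack([a[:, 130:380],b]),None,fx=.96,fy=.96))
```

```text
t 2.1833 box mm 46.2 -92.2 z 110.2 toolx off -boxy deg 0.28 tilt [-0.004  0.002 -1.   ] F [-0.3 -0.4  0.7] w 0.004
{'fovy': 65.70646984690485, 'cx': 252.110941890537, 'cy': 193.6179379308341, 'origin': array([0.68246981, 0.03800737, 0.29632139]), 'orientation': array([ 0.75530739, -0.63853008, -0.09577557,  0.11232601])}
```

View pics/c1.png

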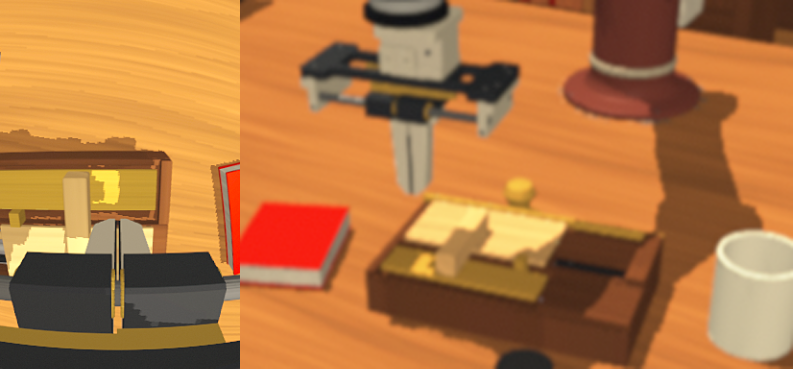

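The wrist view shows the block end at about (224,180) and the plate's far rear corner at about (293,177). The fingers are shut, with tapered tips. In the scene view the tips hang behind the block over the plate. Quick check against the fit.

Run:
```python
from where import *
f=cal("pics/w1.png"); c,d=np.cos(s[2]),np.sin(s[2])
for n,u,v,z in[("block(66,-67)",223.8,181,.08),("plate(66,-126)",293,177.5,.054),("plate(28,-126)",293,217,.054)]:
    v2=at(f,u,v,z,True)[:2]-s[:2]; print(n,(1e3*np.array([c*v2[0]+d*v2[1],-d*v2[0]+c*v2[1]])).round(1))
```

```text
block(66,-67) [ 71.2 -70.4]
plate(66,-126) [  67.8 -126.2]
plate(28,-126) [  32.1 -127.9]
```

Emit:
arm_command:
  motion: [0, 0, 20, 0, 0, 0, 20, 0, 0, 0, 8, 0, 0, 0, 0, 0, 0, 0, 0, 0]

```text
clock: 2.7
tcp_pos: [0.6032, 0.0194, 0.0651]
tcp_rot: [0.761, -0.649, 0.0, 0.0]
ft_force: [0.4, -0.4, -0.6]
width: 0.004
```

Emit:
arm_command:
  motion: [0, 0, 0, 0, 0, 0, 4, 0, 0, 0, 4, 0, 0, 0, 0, 0]

```text
clock: 3.03
tcp_pos: [0.6028, 0.0211, 0.056]
tcp_rot: [0.762, -0.648, -0.0, 0.0]
ft_force: [-1.0, -0.5, 0.6]
width: 0.001
```

```bash
python3 -c "from where import *;where()"
```

```text
t 3.0333 box mm 46.0 -95.6 z 56.0 toolx off -boxy deg -0.0 tilt [-0.001 -0.    -1.   ] F [-1.  -0.5  0.6] w 0.001
```

Emit:
arm_command:
  motion: [0, 0, 4, 0, 0, 0, 4, 0, 0, 0, 4, 0, 0, 0, 0, 0, 0, 0, 0, 0]

```text
clock: 3.45
tcp_pos: [0.6028, 0.0211, 0.0438]
tcp_rot: [0.762, -0.648, -0.0, 0.0]
ft_force: [-0.3, 0.8, 0.5]
width: 0.009
```

```bash
python3 -c "from where import *;where()"
```

```text
t 3.45 box mm 46.1 -95.6 z 43.8 toolx off -boxy deg -0.0 tilt [-0.001 -0.    -1.   ] F [-0.3  0.8  0.5] w 0.009
```

The tip is 10 mm below the plate's rest height but no force registers. I'll look before going on.

Run:
```python
from where import *
where()
grab("scene","pics/s2.png"); grab("wrist","pics/w2.png")
a=cv2.imread("pics/s2.png")[130:255,210:360]; b=cv2.imread("pics/w2.png")[130:290,100:380]
cv2.imwrite("pics/c2.png",np.vstack([cv2.resize(a,(480,400),interpolation=cv2.INTER_CUBIC),cv2.resize(b,(480,200))])[:600])
print((monitor.get_obs()["tau"]).round(1))
```

```text
t 3.45 box mm 46.1 -95.6 z 43.8 toolx off -boxy deg -0.0 tilt [-0.001 -0.    -1.   ] F [-0.3  0.8  0.5] w 0.009
[ -0.  -45.4   0.2 -12.   -0.   -0.1   0. ]
```

View pics/c2.png

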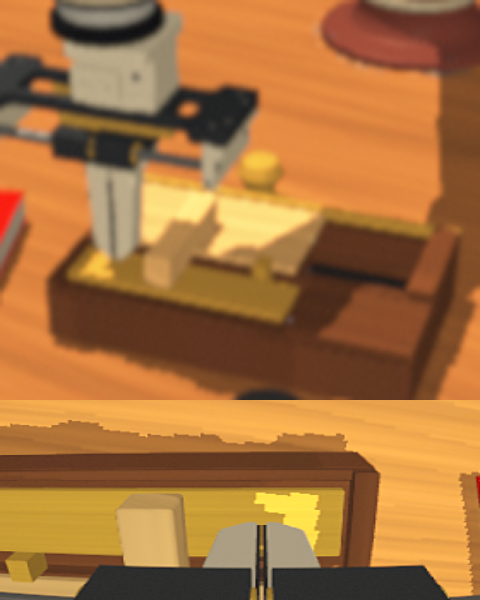

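Run:
```python
from where import *
f=cal("pics/s2.png"); F=focal(f)
def proj(w):
    v=R.from_quat(f["orientation"]).inv().apply(np.array(w)-f["origin"]); return (F*v[:2]/v[2]+[f["cx"],f["cy"]]).round(1)
c,d=np.cos(s[2]),np.sin(s[2])
bx=lambda x,y,z:[s[0]+(c*x-d*y)/1e3,s[1]+(d*x+c*y)/1e3,z/1e3]
print("tip",proj(monitor.get_obs()["tcp_pos"]))
for z in(54,44,42): print(z,"plate end",proj(bx(66,34,z)),proj(bx(28,34,z)),proj(bx(28,-126,z)))
for z in(64,54): print("tooth top",proj(bx(21,5,z)))
print("lip",proj(bx(74,34,44)))
A,B=[cv2.imread(f"pics/s{i}.png")[195:250,220:315] for i in(1,2)]
cv2.imwrite("pics/c3.png",cv2.resize(np.vstack([A,B]),None,fx=5,fy=5,interpolation=cv2.INTER_NEAREST))
```

```text
tip [246.9 214.8]
54 plate end [298.1 227. ] [303.4 217.8] [238.1 204.9]
44 plate end [298.  230.8] [303.3 221.6] [238.4 208.5]
42 plate end [298.  231.6] [303.3 222.3] [238.4 209.2]
tooth top [292.1 210. ]
tooth top [292.  213.8]
lip [296.9 232.9]
```

View pics/c3.png

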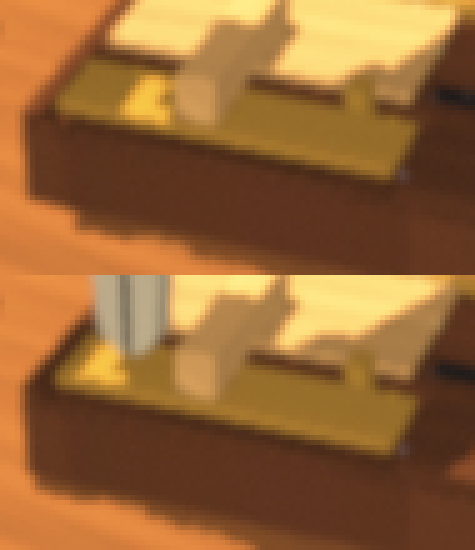

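The plate and tooth look unmoved (tooth top at 292,210, i.e. up). The tip bottom is seen at about (249,211), higher than the reported z implies. So reported z reads low; I'll descend by force.

Emit:
arm_command:
  motion: [0, 0, 2, 0, 0, 0, 2, 0, 0, 0, 0, 0]

```text
clock: 3.8
tcp_pos: [0.6029, 0.0211, 0.0399]
tcp_rot: [0.762, -0.648, -0.0, 0.0]
ft_force: [0.3, 0.1, 0.3]
width: 0.007
```

Emit:
arm_command:
  motion: [0, 0, 2, 0, 0, 0, 2, 0, 0, 0, 0, 0]

```text
clock: 4.05
tcp_pos: [0.6028, 0.0211, 0.0358]
tcp_rot: [0.762, -0.648, -0.0, 0.0]
ft_force: [0.3, -0.1, 1.0]
width: 0.006
```

Run:
```python
from where import *
where()
grab("scene","pics/s3.png"); grab("top","pics/t3.png")
A,B=[cv2.imread(f"pics/s{i}.png")[170:240,220:320] for i in(2,3)]
T=cv2.imread("pics/t3.png")[170:240,190:290]
cv2.imwrite("pics/c4.png",cv2.resize(np.vstack([np.hstack([A,B]),np.hstack([T,T*0])]),None,fx=4,fy=4,interpolation=cv2.INTER_NEAREST))
f=cal("pics/s3.png"); F=focal(f)
for z in(.036,.046,.056,.066):
    v=R.from_quat(f["orientation"]).inv().apply(np.r_[monitor.get_obs()["tcp_pos"][:2],z]-f["origin"]); print(z,(F*v[:2]/v[2]+[f["cx"],f["cy"]]).round(1))
```

```text
t 4.05 box mm 46.0 -95.6 z 35.8 toolx off -boxy deg -0.01 tilt [-0.001  0.    -1.   ] F [ 0.3 -0.1  1. ] w 0.006
0.036 [247.1 217.8]
0.046 [246.9 214.2]
0.056 [246.8 210.5]
0.066 [246.6 206.8]
```

View pics/c4.png

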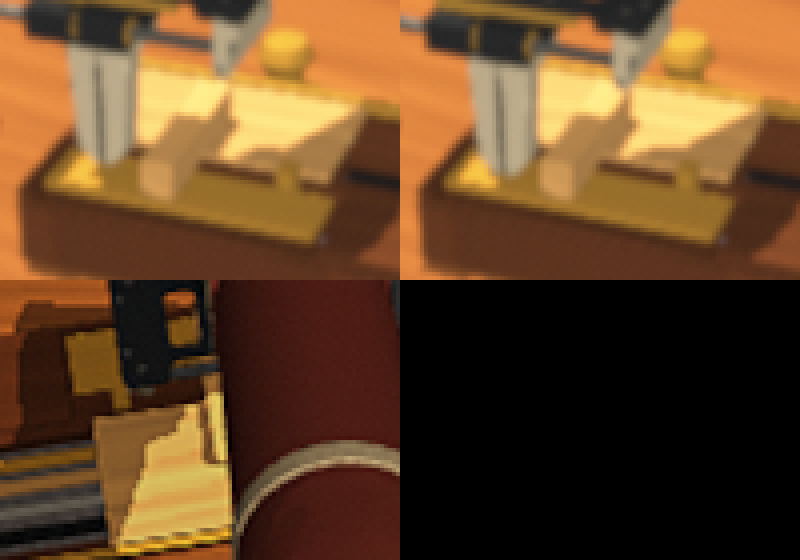

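The tip moved 3 px for 8 mm and still hangs above the plate, now at about (248,214). The plate and tooth haven't moved. I'll keep descending on force.

Emit:
arm_command:
  motion: [0, 0, 2, 0, 0, 0, 2, 0, 0, 0, 0, 0]

```text
clock: 4.4
tcp_pos: [0.6035, 0.0211, 0.0324]
tcp_rot: [0.762, -0.648, 0.0, -0.0]
ft_force: [-0.4, -0.4, 2.9]
width: 0.003
```

Emit:
arm_command:
  motion: [0, 0, 2, 0, 0, 0, 0, 0]

```text
clock: 4.57
tcp_pos: [0.6036, 0.0211, 0.0305]
tcp_rot: [0.762, -0.648, 0.0, -0.0]
ft_force: [-0.3, -0.1, 4.2]
width: 0.003
```

Emit:
arm_command:
  motion: [0, 0, 2, 0, 0, 0, 0, 0]

```text
clock: 4.73
tcp_pos: [0.6036, 0.0211, 0.0284]
tcp_rot: [0.762, -0.648, 0.0, -0.0]
ft_force: [0.4, -0.6, 5.0]
width: 0.007
```

Contact came at a reported z of about 34, with the spring loading as expected, so z reads about 20 mm low. I'll press on to about 10.5 mm.

Emit:
arm_command:
  motion: [0, 0, 2, 0, 0, 0, 2, 0, 0, 0, 0, 0]

```text
clock: 4.98
tcp_pos: [0.6036, 0.0211, 0.0245]
tcp_rot: [0.762, -0.648, 0.0, -0.0]
ft_force: [-0.5, -0.4, 5.8]
width: 0.004
```

Emit:
arm_command:
  motion: [0, 0, 2, 0, 0, 0, 0, 0]

```text
clock: 5.15
tcp_pos: [0.6036, 0.021, 0.0227]
tcp_rot: [0.762, -0.648, 0.0, -0.0]
ft_force: [-1.1, -0.0, 6.2]
width: 0.004
```

Emit:
arm_command:
  motion: [0, 0, 1, 0, 0, 0, 0, 0]

```text
clock: 5.32
tcp_pos: [0.6036, 0.0211, 0.0219]
tcp_rot: [0.762, -0.648, 0.0, -0.0]
ft_force: [-0.5, -1.1, 7.6]
width: 0.006
```

Emit:
arm_command:
  motion: [0, 0, 1, 0, 0, 0, 0, 0]

```text
clock: 5.48
tcp_pos: [0.6037, 0.0211, 0.0217]
tcp_rot: [0.762, -0.648, 0.0, -0.0]
ft_force: [-1.3, -0.2, 10.1]
width: 0.009
```

Emit:
arm_command:
  motion: [0, 0, 1, 0, 0, 0, 0, 0]

```text
clock: 5.65
tcp_pos: [0.6038, 0.021, 0.0215]
tcp_rot: [0.762, -0.648, 0.001, -0.0]
ft_force: [-4.2, 0.2, 14.1]
width: 0.003
```

The hard stop is at a reported z of about 21.8. I'll ease off 1 mm and slide along.

Emit:
arm_command:
  motion: [0, 0, -1, 0, -3, 0, 0, 0, -6, 0, 0, 0, -6, 0, 0, 0, 0, 0, 0, 0]

```text
clock: 6.07
tcp_pos: [0.6026, 0.0327, 0.0218]
tcp_rot: [0.761, -0.648, 0.003, 0.0]
ft_force: [0.4, -3.9, 9.3]
width: 0.004
```

```bash
python3 -c "from where import *;where()"
```

```text
t 6.0667 box mm 47.7 -84.0 z 21.8 toolx off -boxy deg -0.07 tilt [ 0.004 -0.004 -1.   ] F [ 0.4 -3.9  9.3] w 0.004
```

Emit:
arm_command:
  motion: [-5, 0, 0, 0, -5, 0, 0, 0, -5, 0, 0, 0, -5, 0, 0, 0, 0, 0, 0, 0]

```text
clock: 6.48
tcp_pos: [0.5996, 0.0506, 0.0219]
tcp_rot: [0.761, -0.649, 0.004, 0.001]
ft_force: [0.1, -6.0, 10.1]
width: 0.002
```

```bash
python3 -c "from where import *;where()"
```

```text
t 6.4833 box mm 47.6 -65.9 z 21.9 toolx off -boxy deg -0.14 tilt [ 0.004 -0.006 -1.   ] F [ 0.1 -6.  10.1] w 0.002
```

Emit:
arm_command:
  motion: [-6, 0, 0, 0, -6, 0, 0, 0, -6, 0, 0, 0, -6, 0, 0, 0, 0, 0, 0, 0]

```text
clock: 6.9
tcp_pos: [0.5957, 0.0741, 0.0219]
tcp_rot: [0.761, -0.649, 0.004, 0.001]
ft_force: [0.5, -5.8, 9.8]
width: 0.006
```

Run:
```python
from where import *
where()
grab("scene","pics/s4.png")
A=cv2.imread("pics/s4.png")[160:250,210:360]
cv2.imwrite("pics/c5.png",cv2.resize(A,None,fx=4,fy=4,interpolation=cv2.INTER_CUBIC))
```

```text
t 6.9 box mm 47.5 -42.2 z 21.9 toolx off -boxy deg -0.14 tilt [ 0.004 -0.007 -1.   ] F [ 0.5 -5.8  9.8] w 0.006
```

View pics/c5.png

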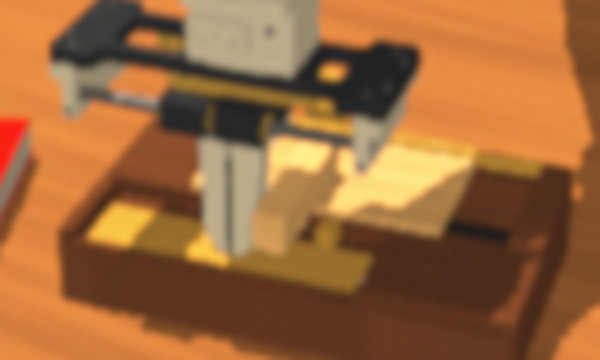

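The fingers are against the block at about (265,225 in the crop), with the plate pressed below the trough rim. The tooth is just ahead of the block at about (328,235). Continuing.

Emit:
arm_command:
  motion: [-6, 0, 0, 0, -6, 0, 0, 0, -6, 0, 0, 0, -6, 0, 0, 0, 0, 0, 0, 0]

```text
clock: 7.37
tcp_pos: [0.5918, 0.0976, 0.0219]
tcp_rot: [0.761, -0.649, 0.004, 0.001]
ft_force: [0.2, -6.7, 10.5]
width: 0.004
```

Emit:
arm_command:
  motion: [-4, 0, 0, 0, -4, 0, 0, 0, 0, 0, 0, 0]

```text
clock: 7.62
tcp_pos: [0.5906, 0.1045, 0.0219]
tcp_rot: [0.761, -0.649, 0.004, 0.002]
ft_force: [-0.1, -7.4, 10.9]
width: 0.002
```

Emit:
arm_command:
  motion: [-3, 0, 0, 0, 0, 0, 0, 0]

```text
clock: 7.78
tcp_pos: [0.5902, 0.107, 0.0219]
tcp_rot: [0.761, -0.649, 0.004, 0.002]
ft_force: [-0.4, -7.8, 11.6]
width: 0.004
```

Emit:
arm_command:
  motion: [-3, 0, 0, 0, 0, 0, 0, 0]

```text
clock: 7.95
tcp_pos: [0.5898, 0.1098, 0.0219]
tcp_rot: [0.76, -0.649, 0.004, 0.002]
ft_force: [-0.1, -8.8, 10.5]
width: 0.003
```

```bash
python3 -c "from where import *;where()"
```

```text
t 7.95 box mm 47.4 -5.9 z 21.9 toolx off -boxy deg -0.23 tilt [ 0.003 -0.008 -1.   ] F [-0.1 -8.8 10.5] w 0.003
```

Emit:
arm_command:
  motion: [-3, 0, 0, 0, 0, 0, 0, 0]

```text
clock: 8.12
tcp_pos: [0.5895, 0.1115, 0.0219]
tcp_rot: [0.76, -0.65, 0.005, 0.003]
ft_force: [0.7, -11.0, 11.3]
width: 0.008
```

Emit:
arm_command:
  motion: [-3, 0, 0, 0, 0, 0, 0, 0]

```text
clock: 8.28
tcp_pos: [0.5894, 0.1114, 0.0219]
tcp_rot: [0.76, -0.65, 0.006, 0.004]
ft_force: [1.6, -13.9, 11.7]
width: 0.006
```

Emit:
arm_command:
  motion: [-3, 0, 0, 0, 0, 0, 0, 0]

```text
clock: 8.45
tcp_pos: [0.5894, 0.1113, 0.022]
tcp_rot: [0.759, -0.651, 0.007, 0.005]
ft_force: [1.3, -17.2, 11.4]
width: 0.001
```

The push stalls at box y ≈ −4.2 with force rising, against a predicted home of −4.5, so the lid is home. I'll back off slightly, lift and clear.

Emit:
arm_command:
  motion: [6, 0, 0, 0, 6, 0, 0, 0, 2, 0, -3, 0, 0, 0, -6, 0, 0, 0, -8, 0]

```text
clock: 8.87
tcp_pos: [0.5888, 0.1115, 0.0374]
tcp_rot: [0.762, -0.648, 0.0, -0.0]
ft_force: [1.1, 0.5, -0.0]
width: 0.007
```

Emit:
arm_command:
  motion: [0, 0, -15, 0, 0, 0, -25, 0, 0, 0, -30, 0, 0, 0, -30, 0, 0, 0, -20, 0]

```text
clock: 9.28
tcp_pos: [0.5885, 0.1122, 0.1596]
tcp_rot: [0.762, -0.648, 0.0, -0.001]
ft_force: [0.5, -0.3, 0.6]
width: 0.004
```

Emit:
arm_command:
  motion: [28, 0, -15, 0, 28, 0, -10, 0, 28, 0, 0, 0, 20, 0, 0, 0, 0, 0, 0, 0]

```text
clock: 9.7
tcp_pos: [0.6047, 0.0019, 0.1819]
tcp_rot: [0.759, -0.651, 0.001, 0.002]
ft_force: [0.0, -1.1, 1.7]
width: 0.003
```

Run:
```python
from where import *
where()
grab("scene","pics/s5.png"); grab("top","pics/t5.png")
A=cv2.imread("pics/s5.png")[160:260,110:430]; B=cv2.imread("pics/s0.png") if 0 else cv2.imread("pics/t5.png")[120:280,100:370]
A=cv2.resize(A,(800,250),interpolation=cv2.INTER_CUBIC); B=cv2.resize(B,(590,350),interpolation=cv2.INTER_CUBIC)
cv2.imwrite("pics/c6.png",np.vstack([A,np.pad(B,((0,0),(0,210),(0,0)))]))
```

```text
t 9.7 box mm 44.9 -114.8 z 181.9 toolx off -boxy deg -0.52 tilt [-0.001 -0.005 -1.   ] F [ 0.  -1.1  1.7] w 0.003
```

View pics/c6.png

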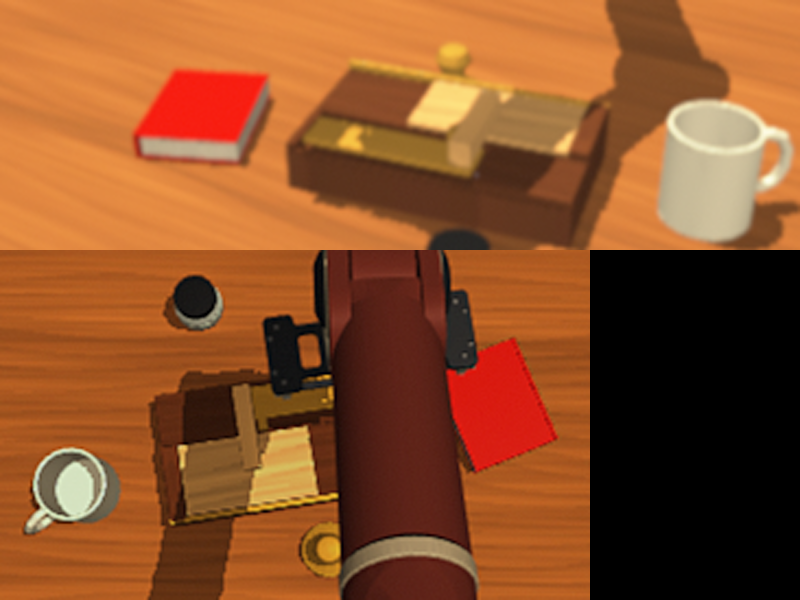

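The lid covers the well and the neighbours are in place. The block's far end is at about (233–253,384) in the view, and the tooth is just behind it at about (263,422). Now a numeric check of the travel.

Run:
```python
from where import *
f=cal("pics/t5.png"); c,d=np.cos(s[2]),np.sin(s[2])
for n,u,v,y0 in[("far front",233,386,-52),("far rear",253,383,-72),("near front",244,469,-52),("near rear",263,466,-72)]:
    p=at(f,100+u/2.185,120+(v-250)/2.1875,.08)[:2]-s[:2]; x,y=1e3*(c*p[0]+d*p[1]),1e3*(-d*p[0]+c*p[1]); print(n,round(x,1),round(y,1),"q",round(y-y0,1))
a,b=[cv2.imread(f"pics/{n}.png")[160:260,110:430] for n in("scene0","s5")]
for n,(x0,x1,y0,y1) in dict(book=(160,220,180,230),ink=(275,312,250,298),mug=(370,430,195,260),pw=(284,300,175,189)).items():
    A,B=[cv2.imread(f"pics/{m}.png")[y0:y1,x0:x1].astype(int) for m in("scene0","s5")]; print(n,"mean diff",abs(A-B).mean().round(1))
A=cv2.imread("pics/s5.png")[195:240,220:320]; B=cv2.imread("pics/t5.png")[160:225,165:255]
cv2.imwrite("pics/c7.png",np.vstack([cv2.resize(A,(600,270),interpolation=cv2.INTER_CUBIC),cv2.resize(B,(440,318),interpolation=cv2.INTER_CUBIC,) if 0 else np.pad(cv2.resize(B,(440,318),interpolation=cv2.INTER_CUBIC),((0,0),(0,160),(0,0)))]))
```

```text
far front 64.7 30.7 q 82.7
far rear 64.7 8.0 q 80.0
near front -29.9 31.7 q 83.7
near rear -29.8 10.2 q 82.2
book mean diff 2.8
ink mean diff 6.6
mug mean diff 7.7
pw mean diff 3.4
```

View pics/c7.png

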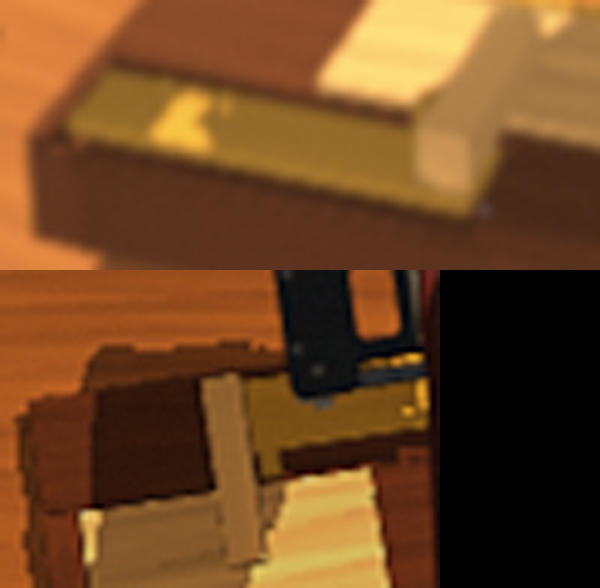

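The tooth stands up right behind the block with a thin gap, and the plate corner is back at its "up" pixel (about 299,231). Handing in.

```bash
python3 -c "from where import *;where();print(r.sign_off())"
```

```text
t 9.8 box mm 45.5 -107.9 z 181.6 toolx off -boxy deg -0.1 tilt [-0.002  0.    -1.   ] F [-0.7  0.5 -0.2] w 0.006
the job is handed in; nothing more can be done
None
```

The lid is shut, the catch has sprung back up behind the thumb block, and I handed the job in at 9.8 s. No verdict was reported.

With the fingers shut, I pressed the brass plate to its hard stop and pushed the block along over the tooth. The push stalled against the end stop at 17 N, with the tool at box y −4.2 mm against a predicted −4.5. I then backed off, lifted and moved clear.

**Last checks**
- **Lid:** the top view gave a travel of about 82 mm, with single readings from 80.0 to 83.7 mm. One reading is below the 80.5 mm limit. The hard stall, and the tooth being able to rise behind the block, both point to it being fully home.
- **Catch:** the plate's corner is back at its raised position in the picture, and the tooth stands just behind the block.
- **Other objects:** I compared the mug, ink jar, paperweight and book by eye and by picture differences, and they look unmoved. I did not measure their distances.
- **Robot:** it hangs clear of everything, and the force reads about zero.

**Disagreement:** the plate was first felt at a reported tool height of about 34 mm, where 54 mm was expected. The pictures also showed the fingertip higher than reported. I did not find the cause, and set the pressing depth by force and the hard stop instead.

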